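Park the trolley coupler on its ball and latch it

ROBOT

A 6-joint arm with a two-finger parallel gripper is mounted at the origin on the work surface. World frame = base frame: x ahead of the robot, y to its left, z up, the work surface at z = 0. Lengths are in m, angles in rad, forces in N, time in s.
With the tool pointing down it reaches from about 0.375 to 0.975 m from the base axis. Payload 3.8 kg.
Tool frame: the origin (TCP) lies midway between the tips of the shut fingers; the grasp point (between the pads) lies 19 mm behind it; z points along the fingers, y is the direction in which the jaws open and shut (so a half turn about z gives the same grasp; the last joint's range is limited). The gripper opens to 85 mm and grips with 20 to 120 N. Pads are 22 mm wide; open, the fingers measure 114 mm over their backs; the gripper's body (76 mm by 85 mm) begins 54 mm behind the grasp point. The pads swing forward as they close: fully open they stand 13 mm farther back than shut.
Start: joints at [-1.148, 0.264, 1.604, -0, 1.274, -0.037], TCP at [0.3, -0.605, 0.231] pointing down, gripper open.
Joint ranges: [-2.63, 2.63], [-0.94, 2.18], [0.31, 2.57], [-1.31, 4.45], [0, 2.66], [-2.55, 2.55]. Speed limits (rad/s): [2.57, 2.57, 3.14, 3.14, 3.14, 3.14].

INTERFACE

Orientations are given as a rotation vector (axis times angle).
In Python, from workcell import bot gives the robot as it stands.
- The arm moves only by the tool drive_tool, never from a script. Its argument "steps" is a list of rows, each a list of 2 entries, a list of its own where there are three numbers: the shift along the tool's x, y, z in mm, then the turn about the tool's z in degrees. In form: [[[dx, dy, dz], twist], ...]. A call has 1 to 8 rows; each row shifts and turns the commanded pose from where the row before left it, along the tool's axes as they then stand; what a row does not reach is not made up. A row lasts 1/12 s, in which the tool goes at most 41.7 mm and 7.16 degrees, less where a joint would pass 70% of its speed; a pose out of reach is approached as far as the arm can. A call is refused whole if a number of a shift passes 41.7 or a number of a turn 7.16, either way. A call with a gripper value outside its range is refused whole. "jaw" is the opening, from 0 (shut) to 1 (fully open), set as the call begins (left out, the last holds). The fingers move at their own pace and stop on an object; "force" is the grip in N (left out, the last holds). Time passes only in rows, so rows that do not move let the fingers close. It gives the time, the measured TCP pose, the force and the opening at its end, in the units of the state.
- bot.read_state(): the state, without advancing time (a new reading comes with each control period).
- bot.read_camera(name): name is "side" or "top"; returns the picture (384x512x3 uint8, red, green, blue); there is no depth.
- bot.camera_info(name): a dict with "fx", "fy", "cx", "cy" (pixels), "D" ([k1, k2, p1, p2, k3] as OpenCV has them; the pictures are not rectified), "position" and "attitude" of the camera in the world. Camera axes: x right, y down, z forward; pixel columns grow to the right and rows downward; lengths in m; the calibration is good to about 2 mm. A picture is of the moment at which its call begins. camera_info takes no time and is no camera call.
- bot.finish_job(): hands the job in, once; it reports no verdict.
The state is a dict: "time": time; "q": joint angles; "joint_vel": joint speeds; "joint_torque": joint torques, N m; "tool_pos": TCP position; "tcp_rot": TCP orientation; "wrist_force": force on the tool from outside, world axes, zero at the start; "torque": the same for the moment, N m; "width": opening from 0.0 (shut) to 1.0 (fully open).
Only numpy, scipy, OpenCV 4.12 (cv2) and the standard library are available. Lean on these libraries where they do the work, as an engineer would, in place of code of your own. Each camera call takes 0.05 s, during which the arm holds its last target.

TASK

Park the rack trolley's tow coupler: pick up the coupler with the lever on it and lower it in hand, without dropping it, over the ball of the ball hitch plate (not the plate with the straight pin), its tail lying along the plate, until it sits flat on the plate. Then press its latch lever fully down and let go of everything.

Things in the scene. Friction and masses are not known exactly. Their poses are not given: they have to be found in the camera images.
- coupler: Loose steel coupler. Round cup, open below: 46 mm wide, 66 tall, lowest 18 mm flare to a 62 mm rim; bore 38, mouth 54, 58 deep. Bar (22 wide, 28-48 mm above rim) runs along +x to a 30 mm wide foot, 83-97 mm from cup axis, bottom level with rim; lever on top. Origin: cup axis, 33 mm above rim. Grip the 46 mm cup from above, fingers at its +-y sides. The flat ring with a bar and no lever is not it.
- latch_pad (a point): Top centre of the lever's thumb pad (30 x 34 mm, 6 thick), 58 mm from the lever's hinge, which is 36 mm from the cup axis towards the tail, 56 mm above the rim. Raised: about 78 mm from the cup axis, 96 mm above the rim; pressed down: 94 mm from the axis, over the foot, 60 mm above the rim.
- latch (a joint): Angle of the latch lever, rad: 0 fully raised (40 degrees above level), 0.7 fully down, level, at its stop. It stays where it is left; about 3 to 5 N straight down on the pad moves it.
- ball (a point): Centre of the 32 mm steel ball, 24 mm above its fixed steel plate (190 x 110 x 12 mm), on an 18 mm neck. x points from the ball along the plate to its far end, 145 mm away; z up. Seated, the coupler's rim and foot lie flat on the plate, its origin 9 mm above this point, its x along this x. The like plate with a straight flat-topped 20 mm pin, 50 tall, is wrong; left and right may be swapped.
Mind the look-alikes: they are no part of the job. What is shaped like the coupler but blue is not meant.

How it is judged:
On the way, in this order (a step that is already met when the one before it is completed fails the run):
1. the coupler, still held by the fingers and its lever raised, is lowered over the ball to within 20 mm of its seat (horizontal distance between coupler and ball below 0.015 m and z of coupler in the frame of ball below 0.029 m and contact force between the fingers and coupler above 0.5 N and value of joint latch below 0.4 rad), for 0.05 s.
2. with the coupler seated on the ball, the latch lever is pressed down (horizontal distance between coupler and ball below 0.008 m and z of coupler in the frame of ball below 0.014 m and angle between coupler's own z axis and vertical below 0.12 rad and angle between the x axis of coupler and the x axis of ball, either way round below 0.35 rad and value of joint latch above 0.58 rad), for 0.2 s.
At the end, for the whole second after the job is handed in: The coupler sits on the ball and flat on the ball plate (cup axis within 8 mm of the ball's centre, height within 5 mm of seated, tilt under 7 degrees, tail within 20 degrees of the plate's long direction), its latch lever within 0.12 rad of fully down, at rest and released (all of step 2 and linear speed of coupler below 0.02 m/s); the robot touches nothing.
It also fails if it takes over 43 s, if anything falls off the work surface, if the arm or the gripper's body presses on something with over 40 N, if the wrist force passes 120 N, or if a joint passes its speed limit or range.

## Working session

There is one attempt and no reset: what is moved stays moved. The work goes in short steps, Python scripts to look and compute and a tool call to move; the robot and the scene stay as the last step left them, time stands still between calls to the robot, and variables do not carry over. Pictures are saved under pics/ and viewed, and the job is handed in when it is done.

Besides the shell and the picture viewer there is one more tool, called after ">>>" as name(argument=value, ...) on one line, values as JSON. drive_tool: Moves the arm, as the interface text tells. Its arguments: {"type":"object","properties":{"steps":{"type":"array","items":{"type":"array"}},"jaw":{"type":"number"},"force":{"type":"number"}},"required":["steps"]}

```bash
ls; mkdir -p pics; python3 - <<'E'
from workcell import bot
import cv2
for n in("side","top"):
    im=bot.read_camera(n); cv2.imwrite(f"pics/{n}0.png",im[:,:,::-1]); print(n,bot.camera_info(n))
print(bot.read_state())
E
```

```text
pics
side {'fx': 357.7010335260302, 'fy': 357.7010335260302, 'cx': 255.86581124017508, 'cy': 189.688480793092, 'D': array([0.03564853, 0.        , 0.        , 0.        , 0.        ]), 'position': array([ 0.40552041, -0.49738627,  0.72065728]), 'attitude': array([-2.46111335,  0.102698  , -0.02430997])}
top {'fx': 368.5671364624855, 'fy': 368.5671364624855, 'cx': 260.439989099981, 'cy': 186.58506085864352, 'D': array([0.01041168, 0.        , 0.        , 0.        , 0.        ]), 'position': array([ 0.39416832, -0.01299023,  0.9117113 ]), 'attitude': array([-2.16391966,  2.18011083, -0.05041984])}
{'time': 0.1, 'q': array([-1.14789152e+00,  2.64708560e-01,  1.60524291e+00, -5.43449899e-06,
        1.27373405e+00, -3.68742776e-02]), 'joint_vel': array([-0.00145512, -0.00198264, -0.00276522, -0.00042036,  0.00023284,
       -0.00025451]), 'joint_torque': array([ 3.72879194e-04, -5.16708505e+01, -3.68589807e+01, -4.44053285e-05,
        6.28093680e-03, -1.54905456e-05]), 'tool_pos': array([ 0.29926672, -0.60428027,  0.23006287]), 'tcp_rot': array([-3.05694265e+00, -7.15409245e-01,  6.38190819e-04]), 'wrist_force': array([-0.44403438,  0.21392444,  0.35950388]), 'torque': array([-0.02193591,  0.01319875,  0.03728735]), 'width': 0.9996860245867111}
```

View pics/side0.png

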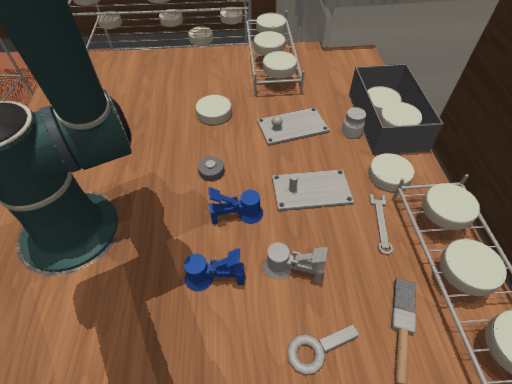

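View pics/top0.png

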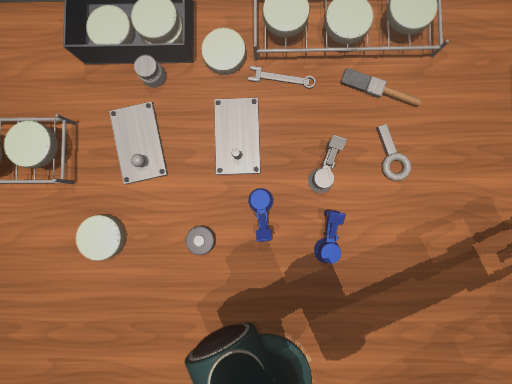

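Candidates for the coupler (side view): the grey coupler with a lever at (278,258), blue look-alikes at (248,207) and (200,270), and a flat ring with a bar at (307,352). I choose the grey one. For the plate, the one with the round head at (277,122) looks like the ball; the one at (293,185) looks like the pin. I'll check both in crops.

```bash
cat > h.py <<'E'
import numpy as np, cv2
from scipy.spatial.transform import Rotation as R
from workcell import bot
def cam(n):
    c=bot.camera_info(n); K=np.array([[c['fx'],0,c['cx']],[0,c['fy'],c['cy']],[0,0,1]])
    return K,np.array(c['D']),np.array(c['position']),R.from_rotvec(c['attitude']).as_matrix()
def ray(n,uv):
    K,D,p,A=cam(n); q=cv2.undistortPoints(np.array([[uv]],float),K,D)[0,0]
    d=A@np.array([q[0],q[1],1]); return p,d/np.linalg.norm(d)
def onz(n,uv,z):
    p,d=ray(n,uv); return p+d*(z-p[2])/d[2]
def two(uvs,uvt):
    p,d=ray("side",uvs); q,e=ray("top",uvt)
    s=np.linalg.lstsq(np.c_[d,-e],q-p,rcond=None)[0]
    a=p+s[0]*d;b=q+s[1]*e; return (a+b)/2,np.linalg.norm(a-b)
def proj(n,P):
    K,D,p,A=cam(n); r=A.T
    return cv2.projectPoints(np.array(P,float).reshape(-1,1,3),cv2.Rodrigues(r)[0],-r@p,K,D)[0][:,0]
def snap(n,name):
    im=bot.read_camera(n)[:,:,::-1].copy(); cv2.imwrite(f"pics/{name}.png",im); return im
def crop(im,x0,y0,w,h,k,name):
    cv2.imwrite(f"pics/{name}.png",cv2.resize(im[y0:y0+h,x0:x0+w],None,fx=k,fy=k,interpolation=cv2.INTER_CUBIC))
E
python3 - <<'E'
from h import *
s=cv2.imread("pics/side0.png");t=cv2.imread("pics/top0.png")
a=cv2.resize(s[235:290,255:335],(400,275),interpolation=cv2.INTER_CUBIC)
b=cv2.resize(t[130:195,300:380],(400,325),interpolation=cv2.INTER_CUBIC)[:275]
c=cv2.resize(s[100:155,252:332],(400,275),interpolation=cv2.INTER_CUBIC)
d=cv2.resize(t[95:195,100:200],(275,275),interpolation=cv2.INTER_CUBIC)
d=cv2.copyMakeBorder(d,0,0,0,125,0)
cv2.imwrite("pics/c0.png",np.vstack([np.hstack([a,b]),np.hstack([c,d])]))
E
```

```text
(no output)
```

View pics/c0.png

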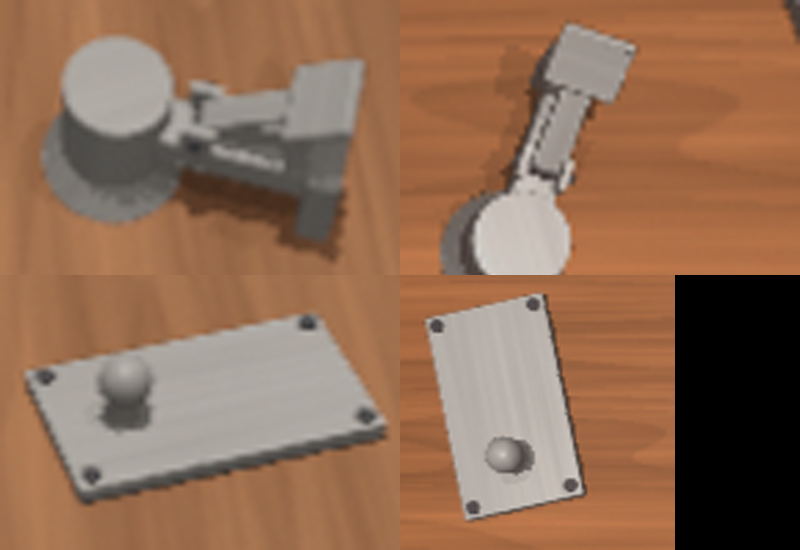

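```bash
python3 - <<'E'
from h import *
cs,ct=(278.4,252.),(324.,178.4)
print("cuptop",two(cs,ct),onz("side",cs,.066),onz("top",ct,.066))
ps,pt=(320.4,254.4),(339,142.6)
print("pad",two(ps,pt),onz("side",ps,.096),onz("top",pt,.096))
bs,bt=(276.8,121.4),(137.8,160.5)
print("ball",two(bs,bt))
for z in(.036,.024): print(onz("side",bs,z),onz("top",bt,z))
f=lambda x,y:(100+(x-400)/2.75,95+(y-275)/2.75)
g=lambda x,y:(252+x/5,100+(y-275)/5)
T=[onz("top",f(*p),.012)[:2] for p in[(437,326),(532,304),(473,508),(571,485)]]
S=[onz("side",g(*p),.012)[:2] for p in[(308,323),(367,415),(45,377),(91,475)]]
for n,q in(("T",T),("S",S)):
    q=np.array(q);d=(q[0]+q[1]-q[2]-q[3])/2;print(n,q.round(4).tolist(),np.linalg.norm(d),np.degrees(np.arctan2(d[1],d[0])))
# cup-pad yaw
a=(onz("side",cs,.066)+onz("top",ct,.066))/2;b=(onz("side",ps,.096)+onz("top",pt,.096))/2
print(np.linalg.norm((b-a)[:2]),np.degrees(np.arctan2(*(b-a)[[1,0]])))
# plate edge via mask
t=cv2.imread("pics/top0.png");hsv=cv2.cvtColor(t,cv2.COLOR_BGR2HSV)
m=((hsv[...,1]<60)&(hsv[...,2]>120)).astype(np.uint8);m=cv2.morphologyEx(m,cv2.MORPH_OPEN,np.ones((3,3),np.uint8))
for c in cv2.findContours(m,0,2)[0]:
    if cv2.contourArea(c)>1500:
        r=cv2.minAreaRect(c)
        if 90<r[0][1]<200 and 100<r[0][0]<270:
            q=np.array([onz("top",p,.012)[:2] for p in cv2.boxPoints(r)]);print(r,np.linalg.norm(q-np.roll(q,-1,0),axis=1),q.mean(0),[np.degrees(np.arctan2(*(x)[::-1])) for x in q-np.roll(q,-1,0)])
E
```

```text
cuptop (array([ 0.47445845, -0.13766318,  0.06327371]), np.float64(0.0021311659722726647)) [ 0.47523947 -0.13911942  0.066     ] [ 0.47313386 -0.13722765  0.066     ]
pad (array([ 0.55147145, -0.1676626 ,  0.09602997]), np.float64(0.0028782588462224756)) [ 0.55295368 -0.16758419  0.096     ] [ 0.55001487 -0.16752592  0.096     ]
ball (array([0.52485339, 0.30698923, 0.0310936 ]), np.float64(0.001603163212375678))
[0.52481116 0.30136417 0.036     ] [0.52332003 0.30519391 0.036     ]
[0.52690197 0.31536388 0.024     ] [0.52508982 0.30955403 0.024     ]
T [[0.646, 0.3773], [0.6653, 0.2905], [0.4792, 0.3411], [0.4992, 0.2528]] 0.1705017994684248 12.524052568332277
S [[0.6484, 0.3736], [0.6677, 0.2869], [0.4822, 0.3382], [0.5008, 0.251]] 0.1703120715105219 12.086148329084796
0.08269337170569246 -20.81225069390495
((137.3466339111328, 142.3420867919922), (74.76146697998047, 43.830345153808594), 78.31063079833984) [0.11004491 0.18908357 0.10841263 0.18923145] [0.57308049 0.31595024] [np.float64(101.15780838028103), np.float64(12.293950292473703), np.float64(-78.78484153749488), np.float64(-167.2125520513415)]
((237.0, 135.5), (75.0, 44.0), 90.0) [0.10996238 0.18774977 0.10839537 0.18833096] [0.58744608 0.0674507 ] [np.float64(89.16878233142293), np.float64(-0.35740558202252215), np.float64(-90.53428716286176), np.float64(-179.88165443389602)]
```

Crops confirm a grey coupler with its lever raised, cup centre at side (278,252) and top (324,178). The ball plate has the round head at side (277,121) and top (138,160).

Measured values:
- Cup is about (0.474,-0.138), tail yaw -20.8°. Cup-to-pad distance is 83 mm against the expected 78.
- Plate is 189x109 mm, yaw 12.3°. Ball is about (0.5245,0.304).

First move is the twist.

>>> drive_tool(steps=[[[0,0,0],6.7],[[0,0,0],6.7],[[0,0,0],6.7],[[0,0,0],6.7],[[0,0,0],6.7],[[0,0,0],6.7],[[0,0,0],6.9],[[0,0,0],0]], jaw=1)

```text
time: 0.77
tool_pos: [0.2994, -0.6045, 0.2305]
tcp_rot: [-3.088, 0.57, 0.001]
wrist_force: [0.5, -0.3, 0.0]
width: 1.002
```

```bash
cat >> h.py <<'E'
def go(P):
    s=bot.read_state(); M=R.from_rotvec(s['tcp_rot']).as_matrix()
    d=M.T@(np.array(P)-s['tool_pos'])*1000
    print("t",s['time'],"pos",s['tool_pos'].round(4),"xyaw",np.degrees(np.arctan2(M[1,0],M[0,0])).round(2),"zax",M[:,2].round(3),"q",s['q'].round(2),"F",s['wrist_force'].round(1),"w",round(s['width'],3),"\nDELTA",d.round(1))
E
python3 - <<'E'
from h import *
go([.4742,-.1382,.19])
# refine yaw: base foot/cup direction using symmetric pixel line in top view
E
```

```text
t 0.7667 pos [ 0.2994 -0.6045  0.2305] xyaw -20.93 zax [-0.001  0.001 -1.   ] q [-1.15  0.26  1.6  -0.    1.27  0.79] F [ 0.5 -0.3  0. ] w 1.002 
DELTA [  -3.2 -498.    41. ]
```

>>> drive_tool(steps=[[[0,-31,0],0],[[0,-31,0],0],[[0,-31,0],0],[[0,-31,0],0],[[0,-31,0],0],[[0,-31,0],0],[[0,-31,0],0],[[0,-31,0],0]])

```text
time: 1.43
tool_pos: [0.3875, -0.3714, 0.231]
tcp_rot: [-3.091, 0.56, 0.0]
wrist_force: [-0.8, 0.6, -0.3]
width: 0.997
```

>>> drive_tool(steps=[[[0,-31,0],0],[[0,-31,0],0],[[0,-31,0],0],[[0,-31,0],0],[[0,-31,0],0],[[0,-31,0],0],[[0,-31,0],0],[[-3,-31,0],0]])

```text
time: 2.1
tool_pos: [0.4729, -0.1386, 0.2312]
tcp_rot: [3.091, -0.56, 0.0]
wrist_force: [-0.0, 0.2, -0.3]
width: 1.003
```

>>> drive_tool(steps=[[[0,0,20],0],[[0,0,20],0],[[0,0,20],0],[[0,0,20],0],[[0,0,10],0],[[0,0,0],0],[[0,0,0],0]])

```text
time: 2.68
tool_pos: [0.4721, -0.1399, 0.141]
tcp_rot: [-3.09, 0.564, 0.002]
wrist_force: [0.1, 0.3, 0.5]
width: 1.003
```

```bash
python3 - <<'E'
from h import *
go([.4742,-.1382,.028])
s=snap("side","s1");t=snap("top","t1")
a=cv2.resize(s[150:300,200:350],(400,400),interpolation=cv2.INTER_CUBIC)
b=cv2.resize(t[100:250,250:400],(400,400),interpolation=cv2.INTER_CUBIC)
cv2.imwrite("pics/c1.png",np.hstack([a,b]))
E
```

```text
t 2.6833 pos [ 0.4721 -0.1399  0.141 ] xyaw -20.68 zax [-0.001  0.    -1.   ] q [-0.34 -0.01  2.08 -0.    1.07  1.59] F [0.1 0.3 0.5] w 1.003 
DELTA [  1.5  -2.4 113. ]
```

View pics/c1.png

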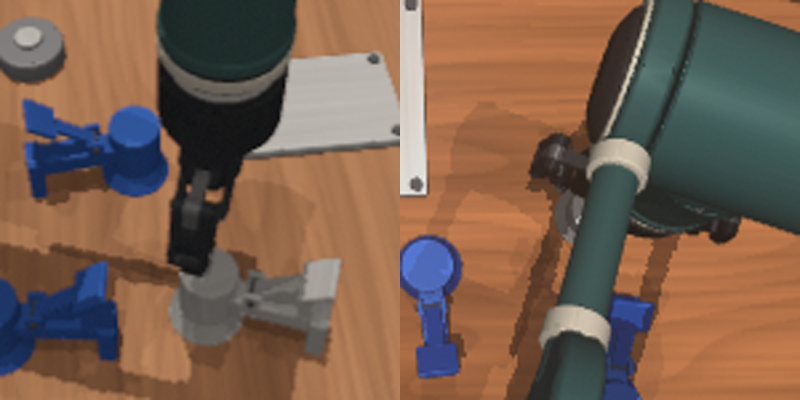

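Fingers straddle the cup at side crop (190,260), and nothing else is near them. Descending.

>>> drive_tool(steps=[[[1.5,-2.4,0],0],[[0,0,19],0],[[0,0,19],0],[[0,0,19],0],[[0,0,19],0],[[0,0,19],0],[[0,0,18],0],[[0,0,0],0]])

```text
time: 3.45
tool_pos: [0.4728, -0.1376, 0.0259]
tcp_rot: [-3.09, 0.565, 0.007]
wrist_force: [-1.7, 0.7, -0.9]
width: 1.001
```

```bash
python3 - <<'E'
from h import *
go([.4742,-.1382,.028])
s=snap("side","s2");t=snap("top","t2")
a=cv2.resize(s[200:300,230:350],(480,400),interpolation=cv2.INTER_CUBIC)
b=cv2.resize(t[120:220,290:370],(320,400),interpolation=cv2.INTER_CUBIC)
cv2.imwrite("pics/c2.png",np.hstack([a,b]))
E
```

```text
t 3.45 pos [ 0.4728 -0.1376  0.0259] xyaw -20.74 zax [-0.004  0.002 -1.   ] q [-0.33  0.15  2.16  0.    0.83  1.6 ] F [-1.7  0.7 -0.9] w 1.001 
DELTA [ 1.5  0.1 -2.1]
```

View pics/c2.png

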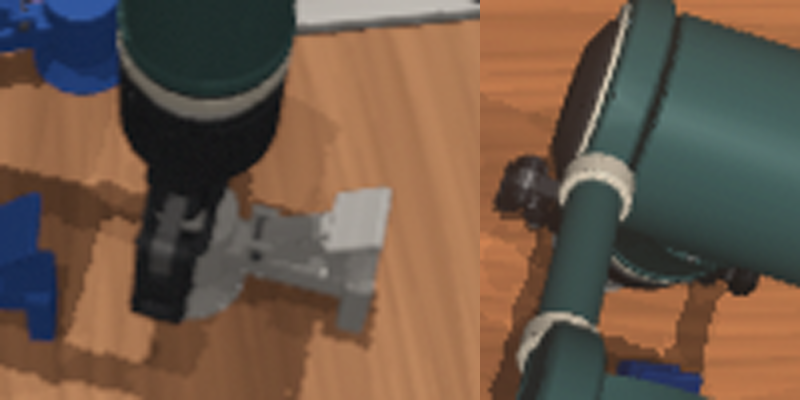

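>>> drive_tool(steps=[[[1.5,0,-2],0],[[0,0,0],0],[[0,0,0],0],[[0,0,0],0],[[0,0,0],0],[[0,0,0],0],[[0,0,0],0],[[0,0,0],0]], jaw=0, force=70)

```text
time: 4.22
tool_pos: [0.4779, -0.1391, 0.0324]
tcp_rot: [-3.09, 0.566, -0.005]
wrist_force: [-1.1, 2.2, 7.4]
width: 0.523
```

>>> drive_tool(steps=[[[0,0,0],0],[[0,0,0],0],[[0,0,-4],0],[[0,0,-10],0],[[0,0,-10],0],[[0,0,0],0]])

```text
time: 4.72
tool_pos: [0.4772, -0.1393, 0.0562]
tcp_rot: [3.09, -0.566, 0.004]
wrist_force: [0.7, -0.7, -6.0]
width: 0.527
```

```bash
python3 - <<'E'
from h import *
go([.4742,-.1382,.178])
s=snap("side","s3")
crop(s,210,170,160,120,4,"c3")
E
```

```text
t 4.7167 pos [ 0.4772 -0.1393  0.0562] xyaw -20.75 zax [ 0.003 -0.001 -1.   ] q [-0.33  0.11  2.14 -0.    0.89  1.6 ] F [ 0.7 -0.7 -6. ] w 0.527 
DELTA [-2.900e+00  1.000e-01 -1.218e+02]
```

View pics/c3.png

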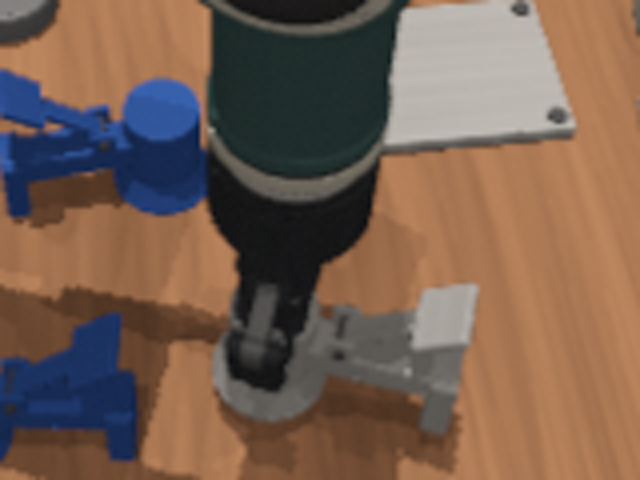

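Coupler is gripped and lifting: width 0.527 is about 45 mm, roughly 6 N weight. Raising and carrying.

>>> drive_tool(steps=[[[0,0,-20],0],[[0,0,-20],0],[[0,0,-20],0],[[0,0,-20],0],[[0,0,-20],0],[[0,0,-10],0],[[0,0,0],0]])

```text
time: 5.35
tool_pos: [0.478, -0.1395, 0.1669]
tcp_rot: [3.089, -0.566, 0.008]
wrist_force: [0.8, -0.7, -5.0]
width: 0.522
```

>>> drive_tool(steps=[[[0,0,0],-5.5],[[0,0,0],-5.5],[[0,0,0],-5.5],[[0,0,0],-5.5],[[0,0,0],-5.5],[[0,0,0],-5.5],[[0,0,0],0]])

```text
time: 5.93
tool_pos: [0.4748, -0.1384, 0.1622]
tcp_rot: [-3.122, -0.339, 0.005]
wrist_force: [0.6, -0.4, -5.4]
width: 0.525
```

```bash
python3 - <<'E'
from h import *
go([.5243+.0028,.3035+.0006,.166])
E
```

```text
t 5.9333 pos [ 0.4748 -0.1384  0.1622] xyaw 12.38 zax [-0.003  0.001 -1.   ] q [-0.33 -0.02  2.05 -0.    1.11  1.02] F [ 0.6 -0.4 -5.4] w 0.525 
DELTA [ 145.9 -421.    -3.5]
```

>>> drive_tool(steps=[[[8,-23,0],0],[[8,-23,0],0],[[8,-23,0],0],[[8,-23,0],0],[[8,-23,0],0],[[8,-23,0],0],[[8,-23,0],0],[[8,-23,0],0]])

```text
time: 6.6
tool_pos: [0.4988, 0.0556, 0.1628]
tcp_rot: [3.124, 0.33, -0.003]
wrist_force: [0.6, 0.4, -5.9]
width: 0.52
```

>>> drive_tool(steps=[[[8,-23,0],0],[[8,-23,0],0],[[8,-23,0],0],[[8,-23,0],0],[[8,-23,0],0],[[8,-23,0],0],[[8,-23,0],0],[[8,-23,0],0]])

```text
time: 7.27
tool_pos: [0.5223, 0.2488, 0.1625]
tcp_rot: [3.123, 0.33, -0.004]
wrist_force: [0.6, 0.4, -6.2]
width: 0.53
```

>>> drive_tool(steps=[[[8,-23,0],0],[[8,-23,0],0],[[2,-7,0],0],[[0,0,0],0],[[0,0,15],0],[[0,0,15],0],[[0,0,15],0],[[0,0,0],0]])

```text
time: 7.93
tool_pos: [0.5263, 0.3006, 0.1144]
tcp_rot: [3.12, 0.331, -0.013]
wrist_force: [-0.8, -0.3, -7.2]
width: 0.523
```

```bash
python3 - <<'E'
from h import *
go([.5243+.0028,.3035+.0006,.12])
s=snap("side","s4");t=snap("top","t4")
a=cv2.resize(s[60:180,200:350],(500,400),interpolation=cv2.INTER_CUBIC)
b=cv2.resize(t[80:200,90:180],(300,400),interpolation=cv2.INTER_CUBIC)
cv2.imwrite("pics/c4.png",np.hstack([a,b]))
E
```

```text
t 7.9333 pos [0.5263 0.3006 0.1144] xyaw 12.12 zax [-0.008 -0.005 -1.   ] q [ 0.48  0.24  1.86 -0.    1.05  1.84] F [-0.8 -0.3 -7.2] w 0.523 
DELTA [ 1.5 -3.2 -5.6]
```

View pics/c4.png

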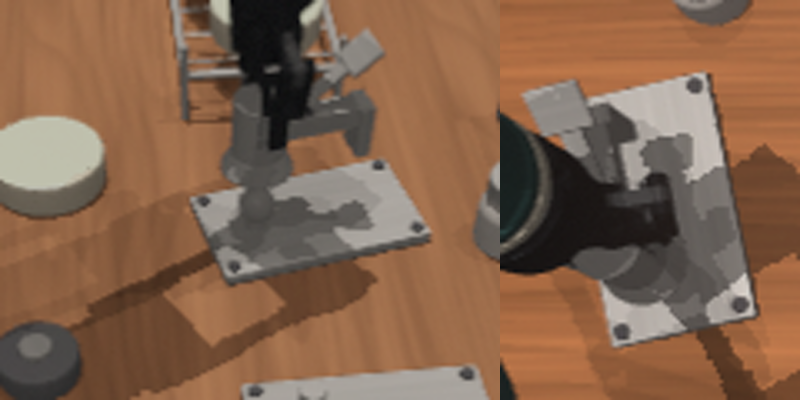

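```bash
python3 - <<'E'
from h import *
s=cv2.imread("pics/s4.png");t=cv2.imread("pics/t4.png")
a=cv2.resize(s[80:140,245:325],(800,600)[:1]+(600,),interpolation=cv2.INTER_CUBIC)
cv2.imwrite("pics/c5.png",a)
b=cv2.resize(t[130:190,90:170],(800,600),interpolation=cv2.INTER_CUBIC)
cv2.imwrite("pics/c6.png",b)
E
```

```text
(no output)
```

View pics/c5.png

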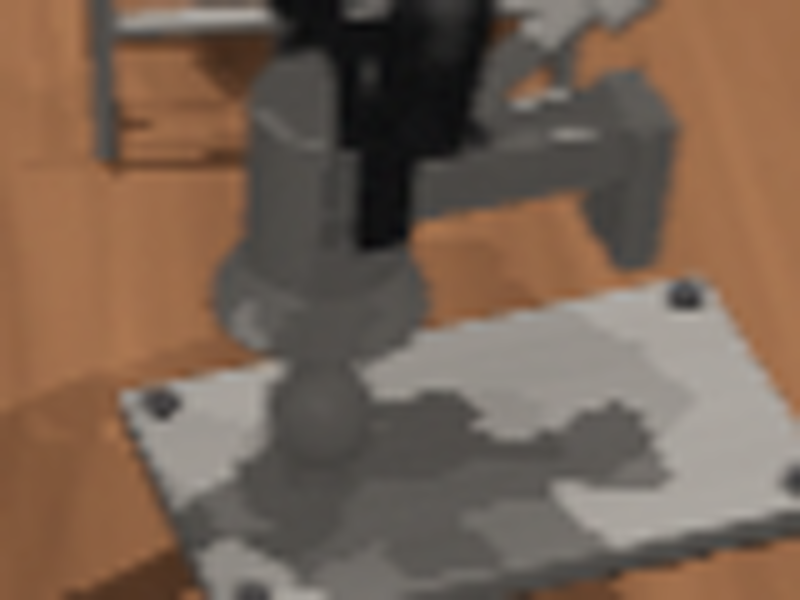

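View pics/c6.png

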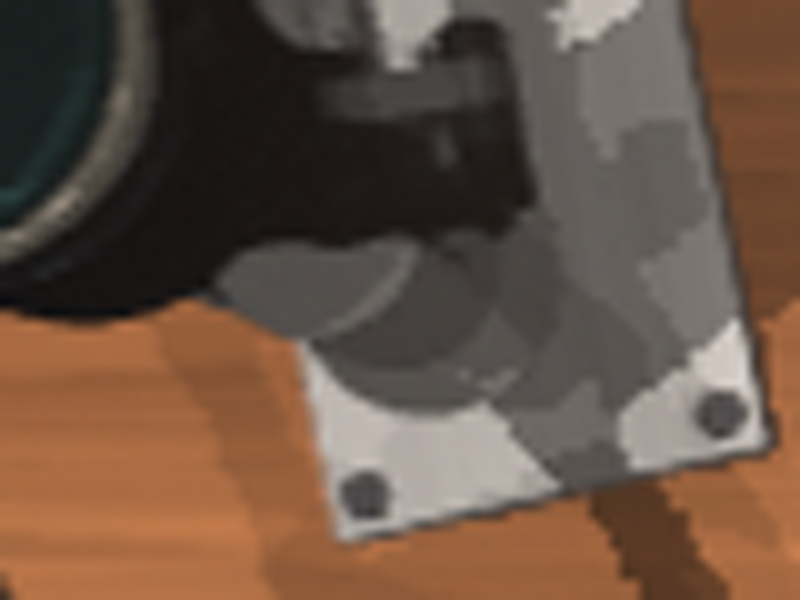

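```bash
python3 - <<'E'
from h import *
a=np.linspace(0,2*np.pi,181)
for z in(.080,.084):
  P=np.c_[.5263-.0028+.031*np.cos(a),.3006-.0006+.031*np.sin(a),0*a+z]
  for n in("side","top"):
    p=proj(n,P);print(z,n,p.min(0).round(1),p.max(0).round(1), p[p[:,1].argmax()].round(1), p[p[:,0].argmax()].round(1))
print("ball",proj("side",[[.5243,.3035,.036]]),proj("top",[[.5243,.3035,.036]]))
print("over ball",proj("side",[[.5243,.3035,.082]]),proj("top",[[.5243,.3035,.082]]))
E
```

```text
0.08 side [265.9 102.6] [288.1 116.7] [277.1 116.7] [288.1 109.8]
0.08 top [119.8 144.3] [146.6 171.1] [132.9 171.1] [146.6 157.5]
0.084 side [265.9 101.4] [288.2 115.6] [277.2 115.6] [288.2 108.7]
0.084 top [119. 144.] [146.  170.9] [132.3 170.9] [146.  157.3]
ball [[276.53921198 120.9265352 ]] [[138.50410016 160.09028553]]
over ball [[277.1467088  108.12813555]] [[131.33913525 157.19767913]]
```

Both views agree with the predicted rim: side extremes 267–288 with bottom at 116, top-view bottom at 171. The cup is about 3 mm short in y. Correcting, then lowering.

>>> drive_tool(steps=[[[1,-3.2,0],0],[[0,0,0],0],[[0,0,8],0],[[0,0,8],0],[[0,0,8],0],[[0,0,4],0],[[0,0,0],0]])

```text
time: 8.62
tool_pos: [0.5283, 0.3061, 0.089]
tcp_rot: [3.122, 0.335, -0.006]
wrist_force: [0.3, -1.3, -6.3]
width: 0.522
```

```bash
python3 - <<'E'
from h import *
go([.5243+.0028,.3035+.0006,.044])
s=snap("side","s5");
crop(s,245,80,80,60,10,"c7")
E
```

```text
t 8.6167 pos [0.5283 0.3061 0.089 ] xyaw 12.25 zax [-0.004 -0.002 -1.   ] q [ 0.48  0.27  1.87 -0.    1.    1.84] F [ 0.3 -1.3 -6.3] w 0.522 
DELTA [-1.4  1.6 45. ]
```

View pics/c7.png

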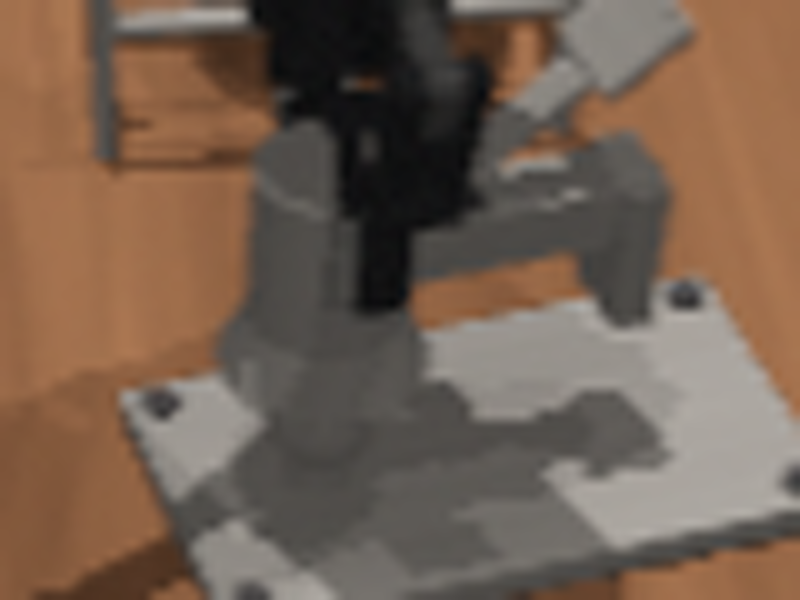

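Rim centre at crop x≈322, over the ball at x≈320. Continuing down slowly.

>>> drive_tool(steps=[[[-0.7,1,0],0],[[0,0,5],0],[[0,0,5],0],[[0,0,5],0],[[0,0,5],0],[[0,0,0],0]])

```text
time: 9.17
tool_pos: [0.5282, 0.3052, 0.0695]
tcp_rot: [3.123, 0.335, -0.004]
wrist_force: [-0.5, -0.4, -6.1]
width: 0.519
```

>>> drive_tool(steps=[[[0,0,5],0],[[0,0,5],0],[[0,0,4],0],[[0,0,0],0],[[0,0,0],0]])

```text
time: 9.58
tool_pos: [0.529, 0.3055, 0.0567]
tcp_rot: [3.123, 0.335, -0.002]
wrist_force: [-0.1, -0.7, -6.5]
width: 0.521
```

```bash
python3 - <<'E'
from h import *
go([.5243+.0028,.3035+.0006,.044])
s=snap("side","s6");
crop(s,245,80,80,60,10,"c8")
E
```

```text
t 9.5833 pos [0.529  0.3055 0.0567] xyaw 12.24 zax [-0.001 -0.001 -1.   ] q [ 0.48  0.31  1.9  -0.    0.94  1.84] F [-0.1 -0.7 -6.5] w 0.521 
DELTA [-2.1  1.  12.7]
```

View pics/c8.png

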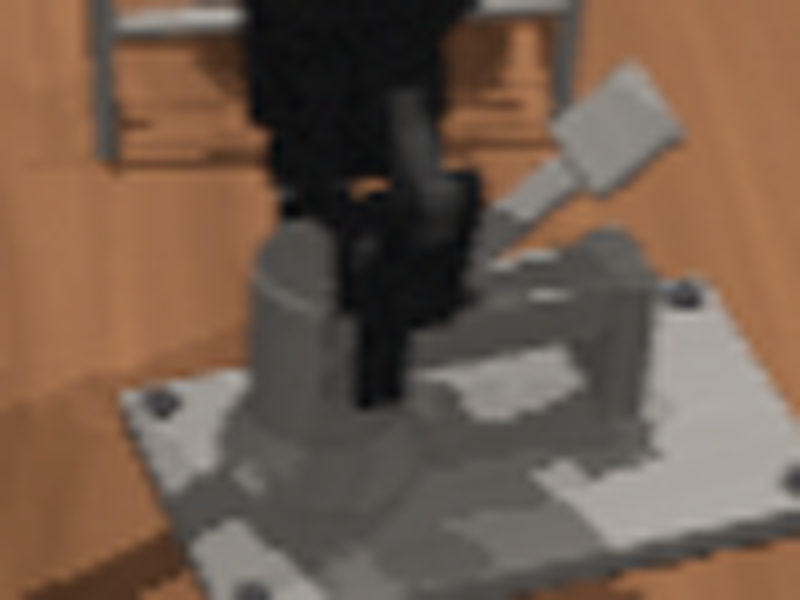

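>>> drive_tool(steps=[[[-1,0.5,3],0],[[0,0,3],0],[[0,0,3],0],[[0,0,0],0],[[0,0,0],0]])

```text
time: 10.05
tool_pos: [0.5281, 0.3049, 0.0478]
tcp_rot: [3.123, 0.335, -0.001]
wrist_force: [0.7, -0.5, -6.4]
width: 0.523
```

>>> drive_tool(steps=[[[0,0,2],0],[[0,0,2],0],[[0,0,0],0],[[0,0,0],0]])

```text
time: 10.38
tool_pos: [0.5288, 0.3052, 0.0449]
tcp_rot: [-3.123, -0.335, -0.001]
wrist_force: [-2.2, 0.2, -2.0]
width: 0.52
```

```bash
python3 - <<'E'
from h import *
go([.5243+.0028,.3035+.0006,.044])
s=snap("side","s7");
crop(s,245,80,80,60,10,"c9")
E
```

```text
t 10.3833 pos [0.5288 0.3052 0.0449] xyaw 12.24 zax [ 0.001  0.    -1.   ] q [0.48 0.32 1.9  0.   0.92 1.84] F [-2.2  0.2 -2. ] w 0.52 
DELTA [-1.9  0.8  0.9]
```

View pics/c9.png

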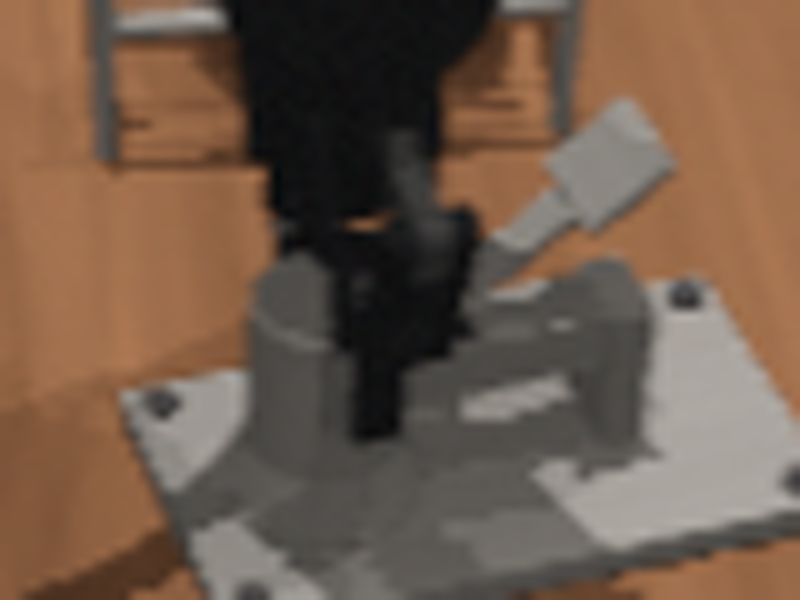

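Contact is beginning near the seat height (Fz from -6.4 to -2). Two more small steps down.

>>> drive_tool(steps=[[[0,0,1],0],[[0,0,1],0],[[0,0,0],0],[[0,0,0],0]])

```text
time: 10.77
tool_pos: [0.5287, 0.3053, 0.0445]
tcp_rot: [-3.123, -0.335, -0.001]
wrist_force: [-7.0, -3.0, 10.3]
width: 0.525
```

Firm contact at z=0.0445 against the predicted 0.044, so it is seated. Releasing.

>>> drive_tool(steps=[[[0,0,0],0],[[0,0,0],0],[[0,0,0],0],[[0,0,0],0],[[0,0,0],0],[[0,0,0],0]], jaw=1)

```text
time: 11.27
tool_pos: [0.5286, 0.3051, 0.0422]
tcp_rot: [-3.124, -0.335, -0.0]
wrist_force: [0.0, -0.4, -0.4]
width: 1.0
```

>>> drive_tool(steps=[[[0,0,-10],0],[[0,0,-20],0],[[0,0,-25],0],[[0,0,-25],0],[[0,0,-25],0],[[0,0,-25],0],[[0,0,-10],0],[[0,0,0],0]])

```text
time: 11.93
tool_pos: [0.5308, 0.3063, 0.1867]
tcp_rot: [-3.121, -0.335, -0.011]
wrist_force: [0.6, 0.4, 0.0]
width: 0.997
```

```bash
python3 - <<'E'
from h import *
go([.5243,.3035,.185])
s=snap("side","s8");t=snap("top","t8")
a=cv2.resize(s[60:180,200:350],(500,400),interpolation=cv2.INTER_CUBIC)
b=cv2.resize(t[80:200,90:180],(300,400),interpolation=cv2.INTER_CUBIC)
cv2.imwrite("pics/c10.png",np.hstack([a,b]))
E
```

```text
t 11.9333 pos [0.5308 0.3063 0.1867] xyaw 12.24 zax [ 0.007  0.003 -1.   ] q [ 0.48  0.17  1.8  -0.    1.16  1.84] F [0.6 0.4 0. ] w 0.997 
DELTA [-6.9  1.3  1.6]
```

View pics/c10.png

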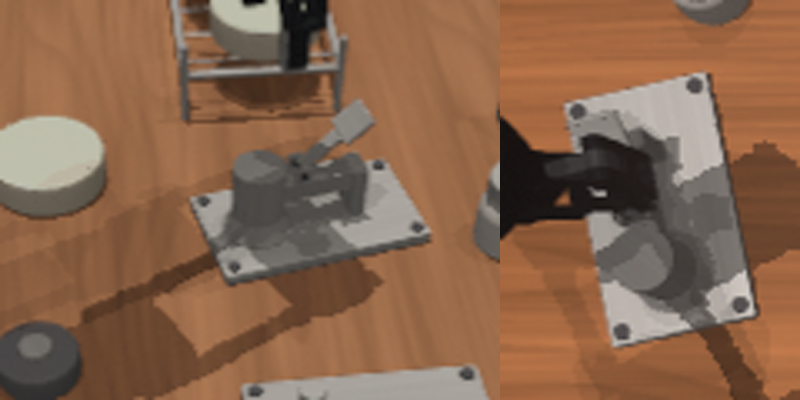

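Coupler sits upright on the ball with its lever raised, cup top at side (278,109). Next I shut the jaws and move over the pad.

```bash
python3 - <<'E'
from h import *
print(onz("side",(277.7,109.5),.078),onz("top",(90+642/1-500+0,0),.078)*0, onz("top",(90+(641-500)*.3,80+257*.3),.078), onz("side",(305.6,96.6),.108))
go([.6044,.321,.13])
E
```

```text
[0.52588438 0.30237472 0.078     ] [0. 0. 0.] [0.52513183 0.30280439 0.078     ] [0.6036154  0.31319557 0.108     ]
t 12.0333 pos [0.5283 0.305  0.182 ] xyaw 12.24 zax [ 0.  0. -1.] q [ 0.48  0.18  1.8  -0.    1.16  1.84] F [-0.3  0.6 -0.1] w 0.996 
DELTA [77.7  0.5 52. ]
```

>>> drive_tool(steps=[[[19,0,0],0],[[19,0,0],0],[[19,0,0],0],[[17,1,0],0],[[0,0,0],0],[[0,0,0],0],[[0,0,0],0],[[0,0,0],0]], jaw=0)

```text
time: 12.7
tool_pos: [0.5995, 0.3193, 0.1809]
tcp_rot: [3.123, 0.335, -0.004]
wrist_force: [-0.0, 0.6, 0.3]
width: 0.002
```

```bash
python3 - <<'E'
from h import *
go([.6044,.321,.13])
s=snap("side","s9");t=snap("top","t9")
a=cv2.resize(s[60:180,200:350],(500,400),interpolation=cv2.INTER_CUBIC)
b=cv2.resize(t[80:200,90:180],(300,400),interpolation=cv2.INTER_CUBIC)
cv2.imwrite("pics/c11.png",np.hstack([a,b]))
E
```

```text
t 12.7 pos [0.5995 0.3193 0.1809] xyaw 12.25 zax [-0.003 -0.001 -1.   ] q [0.45 0.31 1.64 0.   1.19 1.81] F [-0.   0.6  0.3] w 0.002 
DELTA [ 5.2 -0.6 50.9]
```

View pics/c11.png

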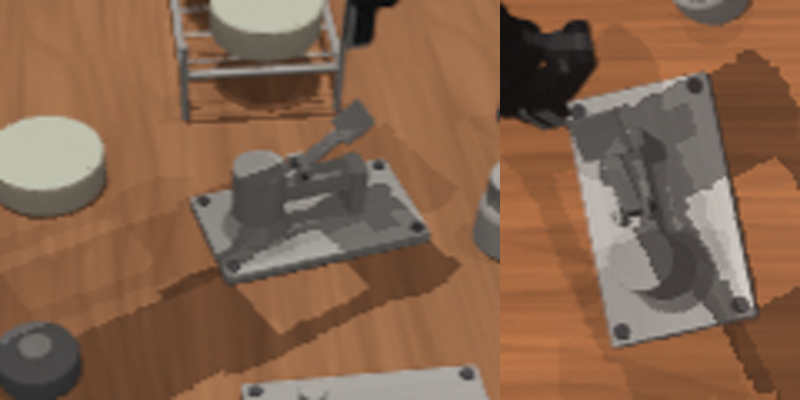

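>>> drive_tool(steps=[[[6,0,15],0],[[0,0,15],0],[[0,0,15],0],[[0,0,8],0],[[0,0,0],0]])

```text
time: 13.22
tool_pos: [0.6049, 0.3201, 0.1256]
tcp_rot: [3.122, 0.335, -0.008]
wrist_force: [0.3, 0.1, -0.3]
width: 0.002
```

```bash
python3 - <<'E'
from h import *
go([.6056,.320,.13])
s=snap("side","s10");t=snap("top","t10")
a=cv2.resize(s[60:140,250:350],(500,400),interpolation=cv2.INTER_CUBIC)
b=cv2.resize(t[80:200,90:180],(300,400),interpolation=cv2.INTER_CUBIC)
cv2.imwrite("pics/c12.png",np.hstack([a,b]))
E
```

```text
t 13.2167 pos [0.6049 0.3201 0.1256] xyaw 12.25 zax [-0.005 -0.002 -1.   ] q [0.45 0.36 1.68 0.   1.11 1.81] F [ 0.3  0.1 -0.3] w 0.002 
DELTA [ 0.6  0.3 -4.4]
```

View pics/c12.png

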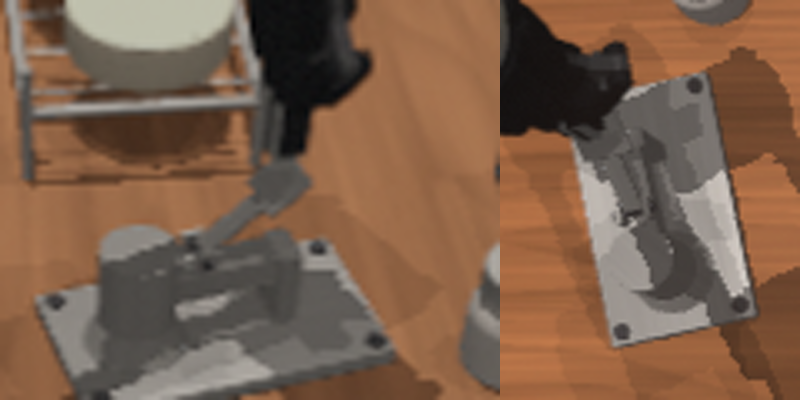

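The shut finger tips stand right over the raised pad at side crop (280,170). Pressing down along the lever's arc.

>>> drive_tool(steps=[[[0,0,5],0],[[0,0,5],0],[[0,0,5],0],[[1,0,4],0],[[1,0,4],0],[[1,0,4],0],[[0,0,0],0]])

```text
time: 13.9
tool_pos: [0.61, 0.3217, 0.1018]
tcp_rot: [3.124, 0.335, -0.0]
wrist_force: [1.0, 0.2, 0.2]
width: -0.001
```

```bash
python3 - <<'E'
from h import *
go([.5255+.092*.977,.3026+.092*.212,.072])
s=snap("side","s11")
crop(s,250,60,100,80,6,"c13")
E
```

```text
t 13.9 pos [0.61   0.3217 0.1018] xyaw 12.24 zax [-0. -0. -1.] q [0.45 0.39 1.69 0.   1.06 1.81] F [1.  0.2 0.2] w -0.001 
DELTA [ 5.3  0.7 29.8]
```

View pics/c13.png

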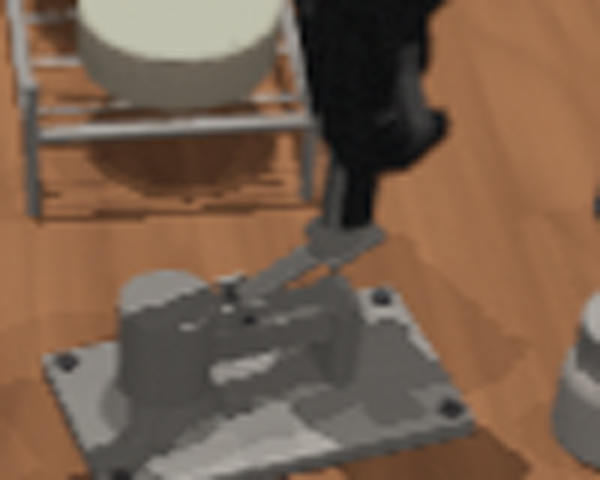

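The lever is going down under the fingers and the coupler hasn't moved. Continuing.

>>> drive_tool(steps=[[[1,0,5],0],[[1,0,5],0],[[1,0,5],0],[[1,0,5],0],[[1,0,5],0],[[0,0,2],0],[[0,0,2],0],[[0,0,0],0]])

```text
time: 14.62
tool_pos: [0.6142, 0.3225, 0.0724]
tcp_rot: [3.123, 0.335, -0.002]
wrist_force: [-0.3, 0.5, 0.2]
width: 0.0
```

>>> drive_tool(steps=[[[0,0,1],0],[[0,0,1],0],[[0,0,0],0],[[0,0,0],0]])

```text
time: 14.95
tool_pos: [0.6141, 0.3225, 0.0719]
tcp_rot: [3.123, 0.335, -0.002]
wrist_force: [-1.5, -0.7, 5.6]
width: -0.002
```

>>> drive_tool(steps=[[[0,0,1],0],[[0,0,1],0],[[0,0,0],0],[[0,0,0],0],[[0,0,0],0]])

```text
time: 15.37
tool_pos: [0.6142, 0.3226, 0.0717]
tcp_rot: [3.123, 0.335, -0.001]
wrist_force: [-4.9, -2.2, 13.0]
width: 0.002
```

```bash
python3 - <<'E'
from h import *
go([.6,.32,.072])
s=snap("side","s12")
crop(s,250,60,100,80,6,"c14")
E
```

```text
t 15.3667 pos [0.6142 0.3226 0.0717] xyaw 12.25 zax [-0.001 -0.    -1.   ] q [ 0.45  0.43  1.7  -0.    1.02  1.8 ] F [-4.9 -2.2 13. ] w 0.002 
DELTA [-14.5  -0.5  -0.3]
```

View pics/c14.png

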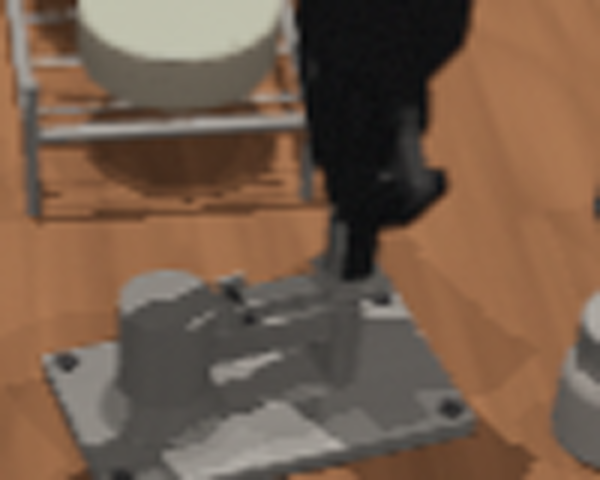

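Lever is level and at its stop: z=0.0717 against the expected 0.072, with 13 N. Retreating straight up.

>>> drive_tool(steps=[[[0,0,-8],0],[[0,0,-20],0],[[0,0,-25],0],[[0,0,-25],0],[[0,0,-25],0],[[0,0,-20],0],[[0,0,0],0],[[0,0,0],0]])

```text
time: 16.08
tool_pos: [0.6151, 0.323, 0.1937]
tcp_rot: [-3.123, -0.335, -0.003]
wrist_force: [-0.4, 0.3, -1.7]
width: 0.002
```

>>> drive_tool(steps=[[[0,20,0],0],[[0,30,0],0],[[0,30,0],0],[[0,30,0],0],[[0,20,0],0],[[0,0,0],0],[[0,0,0],0],[[0,0,0],0]])

```text
time: 16.75
tool_pos: [0.6411, 0.1959, 0.1904]
tcp_rot: [-3.124, -0.334, 0.005]
wrist_force: [0.3, -1.0, 0.4]
width: -0.001
```

```bash
python3 - <<'E'
from h import *
go([.6,.32,.072])
s=snap("side","s13");t=snap("top","t13")
a=cv2.resize(s[80:150,245:345],(500,350),interpolation=cv2.INTER_CUBIC)
b=cv2.resize(t[95:195,100:180],(280,350),interpolation=cv2.INTER_CUBIC)
cv2.imwrite("pics/c15.png",np.hstack([a,b]))
E
```

```text
t 16.75 pos [0.6411 0.1959 0.1904] xyaw 12.22 zax [-0.003 -0.    -1.   ] q [0.26 0.28 1.66 0.   1.21 1.62] F [ 0.3 -1.   0.4] w -0.001 
DELTA [ -13.6 -130.   118.5]
```

View pics/c15.png

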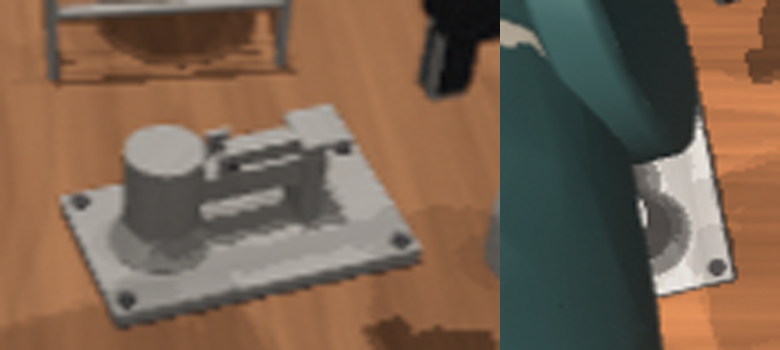

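```bash
python3 - <<'E'
from h import *
a=onz("side",(278,109.8),.078);b=onz("side",(309,105.2),.072);d=(b-a)[:2]
print(a,b,np.linalg.norm(d),np.degrees(np.arctan2(d[1],d[0])))
bot.finish_job()
E
```

```text
[0.52656687 0.30099131 0.078     ] [0.61833055 0.32054787 0.072     ] 0.09382447924125388 12.030813408322041
the job is handed in; nothing more can be done
```

The coupler is parked on the ball plate with its latch lever pressed fully down and everything let go. I handed the job in at about 17 s of the 43 s limit. No verdict is reported, so what follows is my own measurement.

I gripped the grey coupler with the lever, carried it over and lowered it in hand over the ball. After releasing it, I pressed the lever to its stop with the shut fingers and backed the arm away.

**Last checks:**
- **Position:** In the last side view, the cup axis is about (0.527, 0.301) and my ball estimate is (0.524, 0.304). They differ by 3–4 mm, and the two cameras disagree with each other by about 3 mm. The limit is 8 mm.
- **Seat height:** I didn't measure it separately. When it seated, the tool was at z = 0.0445, against 0.044 expected. The picture shows the coupler flat on the plate.
- **Tail direction:** The tail lies at 12.0° and the plate at 12.3°.
- **Lever:** The pad is 94 mm from the axis, as expected when fully down. It stopped at z = 0.0717 (0.072 expected) under 13 N and stayed level after I let go.
- **Top view:** In the final picture the arm hides most of the coupler, so only the side camera confirms the end state.

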